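# Draw a sagging barrel bolt over its bent keeper and hold the sprung cage gate ajar

### The arm

A 6-joint arm with a two-finger parallel gripper is mounted at the origin on the work surface. World frame = base frame: x ahead of the robot, y to its left, z up, the work surface at z = 0. Lengths are in mm, angles in rad, forces in N, time in s.
With the tool pointing down it reaches from about 350 to 775 mm from the base axis. Payload 7.3 kg.
Tool frame: the origin (TCP) lies between the finger pads; the fingertips stand 14 mm ahead of it and the grasp point (between the pads) lies 5 mm behind it; y points along the fingers, z is the direction in which the jaws open and shut, and the axes are right-handed (so a half turn about y gives the same grasp; the last joint's range is limited). The gripper opens to 92 mm and grips with 3 to 60 N. Pads are 19 mm wide; open, the fingers measure 130 mm over their backs; the gripper's body (75 mm by 190 mm) begins 47 mm behind the grasp point.
Start: joints at [0.966, 0.342, 1.524, -0, 1.275, -0.146], TCP at [232.497, 470.732, 240.741] pointing down, gripper open.
Joint ranges: [-2.53, 2.53], [-0.77, 2.02], [0.04, 2.7], [-1, 4.14], [0.28, 2.66], [-3.11, 3.11]. Speed limits (rad/s): [2.57, 2.57, 3.14, 3.14, 3.14, 3.14].

### API

Orientations are given as [roll, pitch, yaw] about the fixed x, y, z axes, in that order (R = Rz(yaw) Ry(pitch) Rx(roll)).
In Python, from plant import bot, vision, order gives the robot as it stands.
- The arm moves only by the tool apply_moves, never from a script. Its argument "rows" is a list of rows, each a list of 3 entries, a list of its own where there are three numbers: the shift along the tool's x, y, z in cm, then the turn about the tool's y in rad, then the finger opening in cm, from 0 to 9.18. A call has 1 to 5 rows; each row is the pose to reach, as a shift and turn from the pose measured when the call began, along the tool's axes at that moment; what a row does not reach only later rows make up. A row lasts 1/8 s, in which the tool goes at most 62.5 mm and 10.7 degrees, less where a joint would pass 70% of its speed; a pose out of reach is approached as far as the arm can. A call with a gripper value outside its range is refused whole. The fingers move at their own pace and stop on an object; the grip force is fixed at half the most. Time passes only in rows, so rows that repeat a pose let the fingers close. It gives the time, the measured TCP pose, the force and the opening at its end, in the units of the state.
- bot.get_obs(): the state, without advancing time (a new reading comes with each control period).
- vision.capture(name): name is "side" or "top"; returns the picture (420x560x3 uint8, red, green, blue); there is no depth.
- vision.camera_info(name): a dict with "mtx" (3x3 intrinsics, pixels), "rvec" (rotation vector, rad) and "tvec" (3), from world to camera coordinates, as OpenCV has them. Camera axes: x right, y down, z forward; pixel columns grow to the right and rows downward; lengths in mm; the calibration is good to about 2 mm. A picture is of the moment at which its call begins. camera_info takes no time and is no camera call.
- order.close_job(): hands the job in, once; it reports no verdict.
The state is a dict: "time": time; "joint_positions": joint angles; "dq": joint speeds; "tau": joint torques, N m; "tool_pos": TCP position; "tcp_rot": TCP orientation; "contact_force": force on the tool from outside, world axes, zero at the start; "moment": the same for the moment, N m; "grip_width": finger opening in mm.
Only numpy, scipy, OpenCV 4.12 (cv2) and the standard library are available. Lean on these libraries where they do the work, as an engineer would, in place of code of your own. Each camera call takes 0.05 s, during which the arm holds its last target.

### The job

The barrel bolt on the gate of the power-supply burn-in cage has come loose and sags, so its nose has dropped behind the bent-up lip of the keeper. Lift the bolt by its knob so that the nose clears the lip while you draw it back, until it is right out of the keeper, then swing the sprung gate ajar, with a gap of about 10 cm at its free edge, and finish while the gripper is still holding it there, steady, with the bolt drawn. Leave the other things on the bench where they are.

Things in the scene. Friction and masses are not known exactly. Their poses are not given: they have to be found in the camera images.
- leaf: Gate leaf: grey steel frame with wire mesh, 298 mm wide, 205 tall, 16 thick, upright in the front of a mesh cage (370 mm wide, 240 deep, 235 tall) on the bench. Origin on the vertical hinge axis, at bench height; axes turn with the gate: z up, y from the free edge (y = -302 mm) to the hinge, x into the cage. Its front face is at x = +6 mm, its top edge 231 mm high; above the cage all is free.
- gate (a joint): Opening of the gate, rad: 0 shut; grows to 1.5 as the free edge swings out of the cage (towards the leaf's -x; clockwise from above, so its yaw falls by as much). 0.33 is a gap of 10 cm at the free edge. Sprung: it shuts itself with 0.28 N m at 0, 0.55 N m at 0.33 (about 2 to 3 N at the knob). It does not open while the nose is in the keeper.
- barrel (a joint): Turn of the loose barrel, with the bolt, up about its one screw, rad: 0 sagged (0.075 below level), at most 0.2; falls back if let go. The screw is 150 mm from the hinge axis, at height 213 mm; the knob is 110 mm from it, so 11 mm up at the knob is 0.1 rad (it takes 3 to 5 N). The shut bolt's nose clears the lip from 0.045 and meets the keeper's top strap at 0.13: knob 5 and 14 mm up.
- rod (a joint): How far the bolt is drawn back, m: 0 to 0.046 (end stop). It slides along the barrel, towards the hinge (leaf's +y), with about 1.2 N of friction, and stays where it is left. At about 0.005 the side of its notch meets the keeper's lip and it goes no farther unless lifted; from 0.028 on the nose is right out of the keeper.
- knob (a point): Grip point, mid-stem, of the bolt's knob: a level round steel stem, 12 mm thick, standing out of the front of the bolt (to the leaf's -x), with a head 20 mm across, 7 mm thick, 17 mm in front of this point; the barrel's front is 21 mm behind it, the bolt's axis 33 mm. Free above and 40 mm below. About 205 mm above the bench. x axis: along the stem into the cage; y: along the bolt to the hinge.
- nose (a point): Tip of the bolt, on its axis: a steel rod 16 mm thick. Behind the last 18 mm (the nose) its underside is cut away half-way (8 mm deep, 17 mm long): the notch into which the keeper's lip reaches.
- lip (a point): Middle of the top edge of the keeper's bent-up lip, on the fixed post beside the gate's free edge: 4 mm thick steel across the bolt's path, on the gate side of the steel hoop round the nose, about 6.5 mm higher than the underside of the sagged nose. The hoop is 18 mm long along the bolt and has 32 mm of room above the lip.
- mouse: Bystander: black computer mouse, 108 x 60 x 35 mm, loose on the bench. Origin at its underside.
- drive: Bystander: bare metal hard disk drive, 147 x 102 x 26 mm, loose on the bench. Origin at its underside.
- screwdriver: Bystander: screwdriver, 200 mm long, lying on the bench.

How it is judged (in metres and radians):
On the way, in this order (a step that is already met when the one before it is completed fails the run):
1. the bolt is lifted so that its nose is over the lip while it is drawn (value of joint barrel above 0.03 rad and value of joint rod above 0.01 m).
2. the bolt is drawn right out of the keeper (value of joint rod above 0.027 m).
At the end, for the whole second after the job is handed in: The gate stands ajar at 0.22 to 0.46 rad (a gap of about 66 to 138 mm at its free edge), still (under 0.1 rad/s), with the bolt drawn (over 20 mm), and the gripper's fingers are holding the gate or its bolt (over 1 N) through the last second (value of joint gate between 0.22 and 0.46 rad and velocity of joint gate between -0.1 and 0.1 rad/s and value of joint rod above 0.02 m and contact force between leaf and the fingers above 1 N); the arm keeps its last pose, push and grip.
It fails at once if a bystander was moved by more than 30 mm (distance of any of mouse, drive, screwdriver from where it was at the start of the episode above 0.03 m).
It also fails if it takes over 35 s, if anything falls off the work surface, if the arm or the gripper's body presses on something with over 40 N, if the wrist force passes 120 N, or if a joint passes its speed limit or range.

## Working session

There is one attempt and no reset: what is moved stays moved. The work goes in short steps, Python scripts to look and compute and a tool call to move; the robot and the scene stay as the last step left them, time stands still between calls to the robot, and variables do not carry over. Pictures are saved under pics/ and viewed, and the job is handed in when it is done.

Besides the shell and the picture viewer there is one more tool, called after "Call:" as name([rows], argument=value, ...), one row to a line, values as JSON. apply_moves: Moves the arm, as the interface text tells. Its arguments: {"type":"object","properties":{"rows":{"type":"array","items":{"type":"array"}}},"required":["rows"]}

```bash
ls; mkdir -p pics; python3 - <<'E'
from plant import bot,vision,order
import cv2
print(bot.get_obs())
for n in("side","top"):
    i=vision.camera_info(n);print(n,i)
    cv2.imwrite(f"pics/{n}0.png",vision.capture(n)[:,:,::-1])
E
```

```text
pics
{'time': 0.0, 'joint_positions': array([ 9.66031602e-01,  3.42757833e-01,  1.52500709e+00, -1.69523284e-05,
        1.27539041e+00, -1.45984059e-01]), 'dq': array([ 1.11010833e-03, -8.92100423e-04, -2.64869022e-03,  4.44377247e-04,
        7.51635384e-05,  1.02280055e-03]), 'tau': array([-5.64980655e-04, -4.31251931e+01, -2.44218367e+01,  7.17659807e-02,
        5.59488160e-02, -8.07101901e-05]), 'tool_pos': array([232.25801545, 470.40739295, 240.03018706]), 'tcp_rot': array([-1.57234474e+00,  2.11278328e-04, -4.58775882e-01]), 'contact_force': array([-1.28322427,  0.85581139, -0.55846148]), 'moment': array([ 0.05703795,  0.0399778 , -0.0382979 ]), 'grip_width': 91.55696990382008}
side {'mtx': array([[415.77212915,   0.        , 276.73880776],
       [  0.        , 415.77212915, 204.71023366],
       [  0.        ,   0.        ,   1.        ]]), 'rvec': array([ 0.08447266, -2.68908256,  1.53533648]), 'tvec': array([ 631.45930644,  151.32440692, 1068.80739848])}
top {'mtx': array([[390.88466812,   0.        , 278.39155799],
       [  0.        , 390.88466812, 206.78036605],
       [  0.        ,   0.        ,   1.        ]]), 'rvec': array([ 2.16638621, -2.18896018,  0.10423531]), 'tvec': array([ 45.6127021 , 639.9824602 , 959.15953702])}
```

View pics/side0.png

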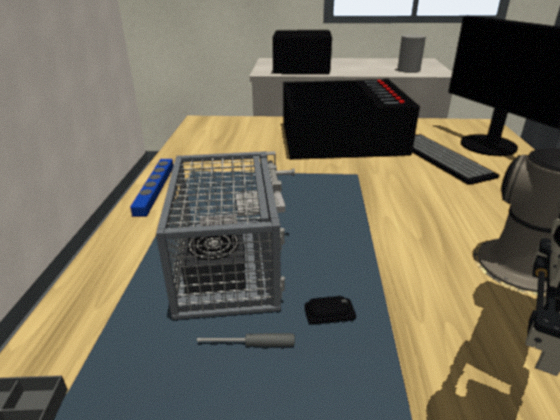

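View pics/top0.png

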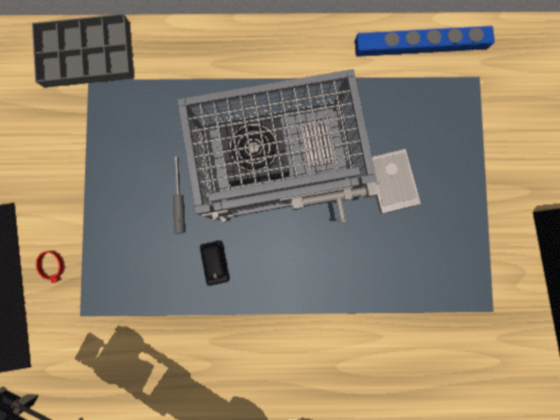

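Top view: the cage is at centre. The gate front faces the robot (bottom), with the hinge at left (~205,213), the bolt along (295-375, 203-187) and the knob hanging down at about (340,210). Next I'll enlarge these.

```bash
python3 - <<'E'
import cv2
a=cv2.imread("pics/top0.png")[165:240,270:400];cv2.imwrite("pics/t0c.png",cv2.resize(a,None,fx=6,fy=6,interpolation=cv2.INTER_CUBIC))
a=cv2.imread("pics/side0.png")[145:305,230:310];cv2.imwrite("pics/s0c.png",cv2.resize(a,None,fx=3.7,fy=3.7,interpolation=cv2.INTER_CUBIC))
a=cv2.imread("pics/side0.png")[145:225,250:320];cv2.imwrite("pics/s0d.png",cv2.resize(a,None,fx=7,fy=7,interpolation=cv2.INTER_CUBIC))
a=cv2.imread("pics/top0.png")[180:230,180:310];cv2.imwrite("pics/t0d.png",cv2.resize(a,None,fx=6,fy=6,interpolation=cv2.INTER_CUBIC))
E
```

```text
(no output)
```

View pics/t0c.png

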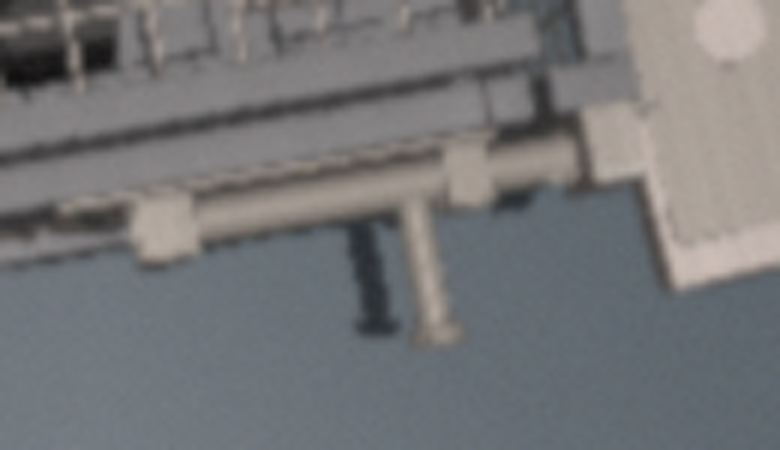

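View pics/s0d.png

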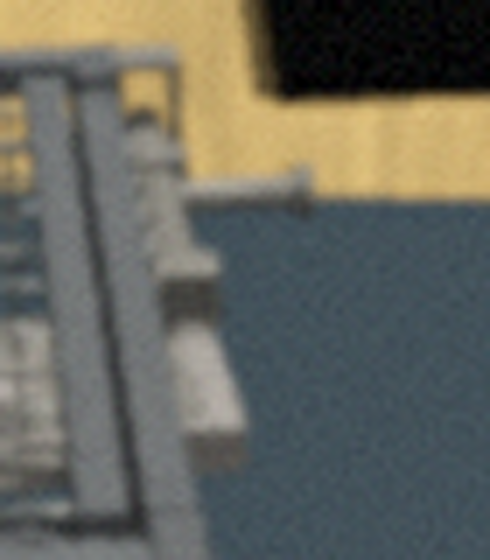

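View pics/t0d.png

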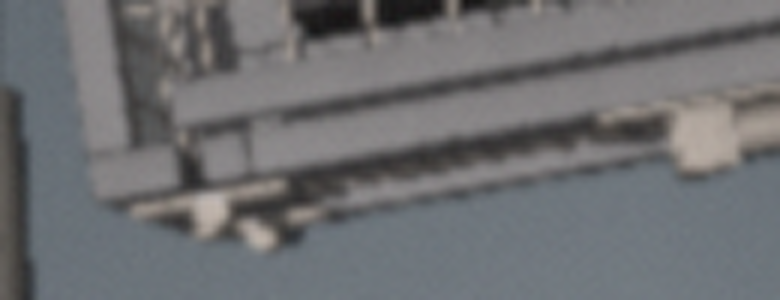

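```bash
cat > h.py <<'E'
from plant import bot,vision,order
import cv2,numpy as np
def P(n):
    i=vision.camera_info(n);R=cv2.Rodrigues(i["rvec"])[0]
    return i["mtx"]@np.c_[R,np.array(i["tvec"]).reshape(3)]
def tri(t,s):
    X=cv2.triangulatePoints(P("top"),P("side"),np.array(t,float).reshape(2,1),np.array(s,float).reshape(2,1)).ravel();X=X[:3]/X[3]
    return X
def proj(n,X):
    x=P(n)@np.r_[X,1];return x[:2]/x[2]
def onz(n,uv,z):
    p=P(n);H=np.c_[p[:,0],p[:,1],p[:,2]*z+p[:,3]];x=np.linalg.solve(H,np.r_[uv,1]);return x[:2]/x[2]
E
python3 - <<'E'
from h import *
for t,s in(((342.7,220.8),(293.3,171.9)),((340.3,210.3),(285.7,171.9))):
    X=tri(t,s);print(X,proj("top",X),proj("side",X))
f=lambda x,y:(270+x/6,165+y/6)
g=lambda x,y:(180+x/6,180+y/6)
print("head",onz("top",f(436,335),207),"base",onz("top",f(410,200),207),"mid",onz("top",f(422,270),207))
print("bolt axis",onz("top",f(165,228),213+8),onz("top",f(470,178),213))
# gate top front edge: left and right, z=231
a=onz("top",g(250,178),231);b=onz("top",f(490,133),231)
print(a,b,np.hypot(*(a-b)),np.arctan2(*(a-b)[::-1]))
a=onz("top",g(250,123),231);b=onz("top",f(490,83),231)
print(a,b,np.hypot(*(a-b)),np.arctan2(*(a-b)[::-1]))
E
```

```text
[593.99977785 -93.21774925 202.53254081] [342.7008217  220.85348101] [293.26244568 171.89744803]
[614.61634925 -88.45163004 204.48972652] [340.31384175 210.90337101] [285.27420386 171.86290597]
head [593.8068284  -92.38778581] base [640.62700159 -84.5760161 ] mid [616.29475148 -88.12516569]
bolt axis [630.35287304   1.10593304] [ 647.36000069 -104.43418819]
[617.45603055 153.96747179] [ 660.37696867 -108.22193011] 265.6792980304005 1.7330591163766778
[635.94283182 154.01368311] [ 677.37917376 -108.68986803] 265.95136061693523 1.727237881573565
```

```bash
cat >> h.py <<'E'
def rel(X,yaw,grip=9.18):
    o=bot.get_obs();from_=np.array(o["tool_pos"]);r=o["tcp_rot"]
    from scipy.spatial.transform import Rotation as R
    M=R.from_euler("xyz",r).as_matrix();d=M.T@(np.array(X)-from_)/10
    return np.round(d,2),np.round(r[2]-yaw,3)
E
python3 -c "
from h import *
print(rel([612,-90,300],0.16)); print(rel([420,190,300],0.16))"
```

```text
(array([ 58.86,  -5.96, -33.44]), np.float64(-0.619))
(array([ 29.25,  -5.97, -16.84]), np.float64(-0.619))
```

Call:
apply_moves([
  [[3,-6,-1.7],-0.1,9.18],
  [[8.5,-6,-4.8],-0.25,9.18],
  [[14,-6,-8],-0.4,9.18],
  [[19.4,-6,-11],-0.5,9.18],
  [[24.8,-6,-14],-0.62,9.18],
])

```text
time: 0.72
tool_pos: [390.4, 237.6, 300.1]
tcp_rot: [-1.572, 0.001, 0.165]
contact_force: [1.5, 0.6, -0.7]
grip_width: 91.7
```

```bash
python3 -c "
from h import *
o=bot.get_obs();print(o['time'],o['tool_pos'],o['tcp_rot'])
print(rel([612,-90,300],0.16))"
```

```text
0.725 [390.39044425 237.60339926 300.13030437] [-1.57174401e+00  1.08001422e-03  1.65314312e-01]
(array([ 1.647e+01,  3.000e-02, -3.596e+01]), np.float64(0.005))
```

Call:
apply_moves([
  [[2.4,0,-5.2],0,5],
  [[4.8,0,-10.4],0,5],
  [[7.2,0,-15.6],0,5],
  [[9.5,0,-20.8],0,5],
  [[11.9,0,-26],0,5],
])

```text
time: 1.35
tool_pos: [551.2, -1.0, 299.9]
tcp_rot: [-1.571, 0.002, 0.165]
contact_force: [0.6, 0.9, 0.0]
grip_width: 50.9
```

```bash
python3 -c "
from h import *
print(rel([612,-90,300],0.163));print(rel([612,-90,240],0.163))"
```

```text
(array([ 4.53, -0.01, -9.78]), np.float64(0.002))
(array([ 4.54,  5.99, -9.78]), np.float64(0.002))
```

Call:
apply_moves([
  [[2.3,0,-4.9],0,5],
  [[4.5,0,-9.8],0,5],
  [[4.5,3,-9.8],0,5],
  [[4.5,5,-9.8],0,5],
  [[4.5,5,-9.8],0,5],
])

```text
time: 1.98
tool_pos: [610.7, -90.2, 247.7]
tcp_rot: [-1.569, 0.006, 0.165]
contact_force: [-0.5, 1.2, -0.2]
grip_width: 50.1
```

```bash
python3 - <<'E'
from h import *
o=bot.get_obs();print(o['tool_pos'])
a=vision.capture("top")[:,:,::-1];b=vision.capture("side")[:,:,::-1]
cv2.imwrite("pics/t1.png",cv2.resize(a[150:260,270:410],None,fx=5,fy=5,interpolation=cv2.INTER_CUBIC))
cv2.imwrite("pics/s1.png",cv2.resize(b[90:240,230:380],None,fx=4,fy=4,interpolation=cv2.INTER_CUBIC))
E
```

```text
[610.6758296  -90.1998656  247.74569915]
```

View pics/t1.png

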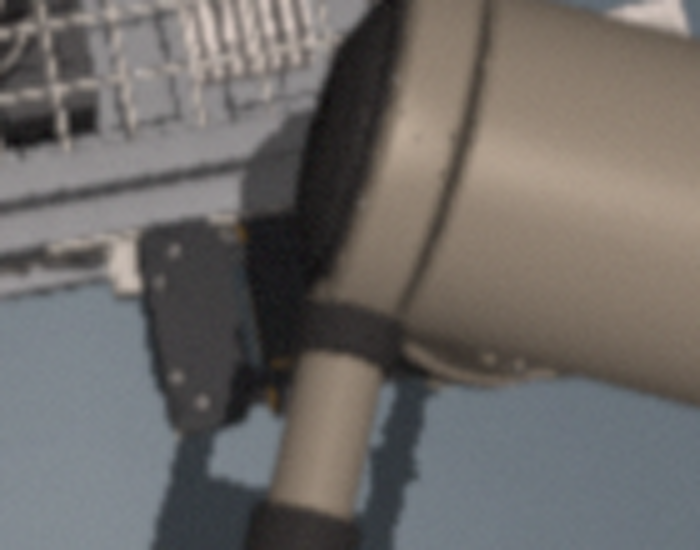

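View pics/s1.png

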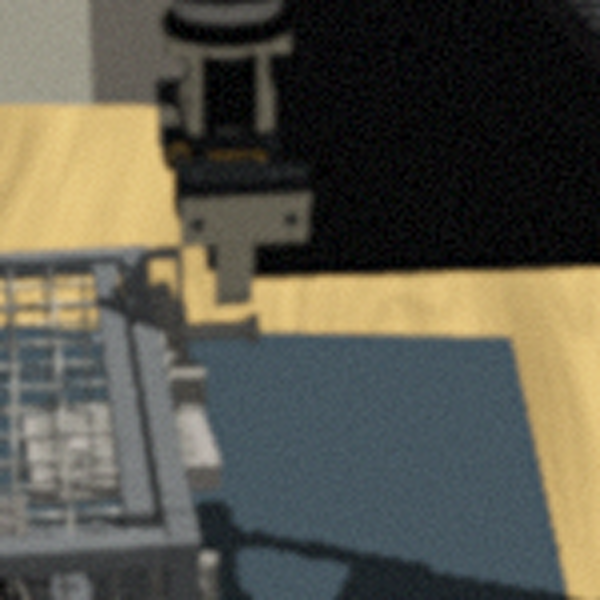

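The side view shows the near finger (crop 218–250, 300) just above the stem, between the head (~250,325) and the barrel (~195,325). It is a little close to the head, so I'll go 2 mm deeper, descend and close.

Call:
apply_moves([
  [[0.2,2,0],0,5],
  [[0.2,4.8,0],0,5],
  [[0.2,4.8,0],0,5],
  [[0.2,4.8,0],0,2.5],
  [[0.2,4.8,0],0,2.5],
])

```text
time: 2.7
tool_pos: [614.5, -90.1, 204.2]
tcp_rot: [-1.573, -0.001, 0.165]
contact_force: [-0.3, 0.4, 0.7]
grip_width: 34.7
```

```bash
python3 - <<'E'
from h import *
b=vision.capture("side")[:,:,::-1]
cv2.imwrite("pics/s2.png",cv2.resize(b[110:210,250:330],None,fx=6,fy=6,interpolation=cv2.INTER_CUBIC))
E
```

```text
(no output)
```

View pics/s2.png

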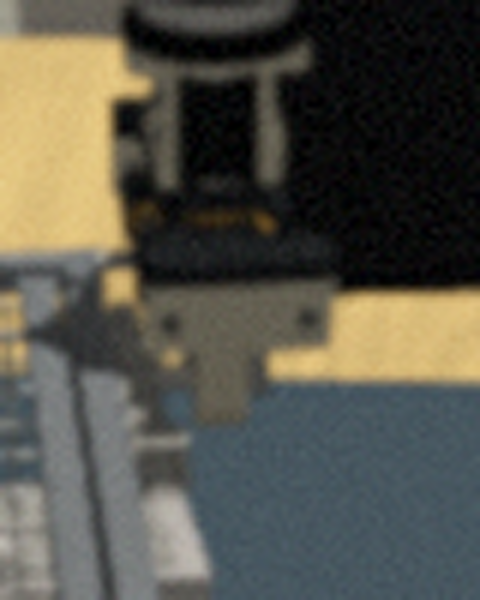

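```bash
python3 - <<'E'
from h import *
o=bot.get_obs();print(o)
E
```

```text
{'time': 2.75, 'joint_positions': array([-2.68383575e-01,  5.45982615e-01,  1.29881804e+00, -1.22146352e-03,
        1.29513018e+00, -2.00419810e+00]), 'dq': array([-0.0001678 ,  0.00564529,  0.00916446,  0.00049679, -0.00443311,
        0.00011999]), 'tau': array([ 1.11060785e-02, -5.34943843e+01, -2.46865261e+01, -6.98176492e-02,
        6.03037630e-02, -1.25664728e-04]), 'tool_pos': array([614.31513645, -90.08219837, 203.94626093]), 'tcp_rot': array([-1.57256132e+00, -1.01416208e-03,  1.65350588e-01]), 'contact_force': array([0.62297802, 0.48454606, 0.14022811]), 'moment': array([0.06820693, 0.00162833, 0.04718867]), 'grip_width': 30.871699211578708}
```

Call:
apply_moves([
  [[-0.1,0.4,0],0,2.5],
  [[-0.1,0.4,0],0,0.5],
  [[-0.1,0.4,0],0,0.5],
  [[-0.1,0.4,0],0,0.5],
  [[-0.1,0.4,0],0,0.5],
])

```text
time: 3.38
tool_pos: [613.3, -90.0, 199.9]
tcp_rot: [-1.572, -0.001, 0.165]
contact_force: [0.4, 1.7, 0.1]
grip_width: 10.8
```

Call:
apply_moves([
  [[0,0,0],0,0.5],
])

```text
time: 3.5
tool_pos: [613.3, -89.9, 199.9]
tcp_rot: [-1.572, -0.001, 0.166]
contact_force: [-0.1, 1.1, 0.4]
grip_width: 10.7
```

```bash
python3 - <<'E'
from h import *
o=bot.get_obs();print(o['contact_force'],o['grip_width'],o['tool_pos'])
b=vision.capture("side")[:,:,::-1]
cv2.imwrite("pics/s3.png",cv2.resize(b[110:210,250:330],None,fx=6,fy=6,interpolation=cv2.INTER_CUBIC))
E
```

```text
[-0.14497737  1.10447859  0.37358893] 10.7334208950279 [613.28005116 -89.94281041 199.86414864]
```

View pics/s3.png

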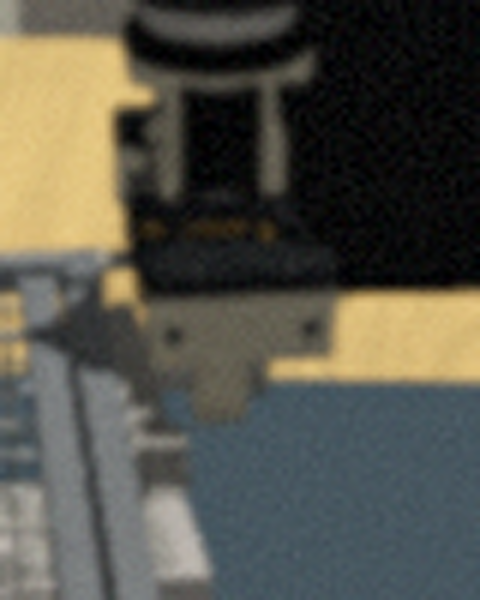

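The fingers have stopped at 10.7 mm, so the stem is held. Now I'll lift it 9 mm.

Call:
apply_moves([
  [[0,-0.4,0],0,0.5],
  [[0,-0.8,0],0,0.5],
  [[0,-1.0,0],0,0.5],
  [[0,-1.0,0],0,0.5],
])

```text
time: 4.05
tool_pos: [613.2, -90.2, 210.0]
tcp_rot: [-1.573, -0.001, 0.165]
contact_force: [-0.5, -2.5, -4.9]
grip_width: 10.8
```

```bash
python3 - <<'E'
from h import *
b=vision.capture("side")[:,:,::-1]
cv2.imwrite("pics/s4.png",cv2.resize(b[110:210,250:330],None,fx=6,fy=6,interpolation=cv2.INTER_CUBIC))
E
```

```text
(no output)
```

View pics/s4.png

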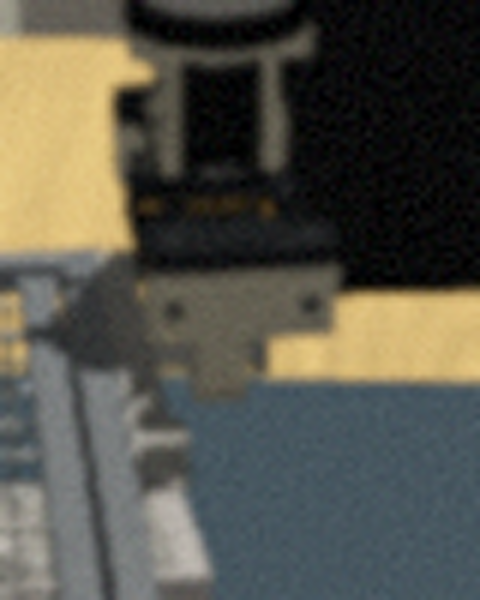

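The lift force of 4.9 N matches the barrel load, and 10 mm is within the 5–14 window. Next I'll draw along tool +z.

Call:
apply_moves([
  [[0,0,0.5],0,0.5],
  [[0,0,1.0],0,0.5],
  [[0,0,1.5],0,0.5],
  [[0,0,1.5],0,0.5],
])

```text
time: 4.6
tool_pos: [610.5, -74.4, 209.7]
tcp_rot: [-1.572, -0.0, 0.166]
contact_force: [-0.3, 0.9, -5.7]
grip_width: 11.1
```

Call:
apply_moves([
  [[0,0,0.8],0,0.5],
  [[0,0,1.6],0,0.5],
  [[0,0,2.4],0,0.5],
  [[0,0,2.4],0,0.5],
])

```text
time: 5.1
tool_pos: [606.3, -49.5, 209.6]
tcp_rot: [-1.57, 0.0, 0.167]
contact_force: [-0.5, 1.1, -7.6]
grip_width: 10.6
```

```bash
python3 - <<'E'
from h import *
a=vision.capture("top")[:,:,::-1];b=vision.capture("side")[:,:,::-1]
cv2.imwrite("pics/t5.png",cv2.resize(a[150:260,270:410],None,fx=5,fy=5,interpolation=cv2.INTER_CUBIC))
cv2.imwrite("pics/s5.png",cv2.resize(b[110:210,240:340],None,fx=6,fy=6,interpolation=cv2.INTER_CUBIC))
E
```

```text
(no output)
```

View pics/t5.png

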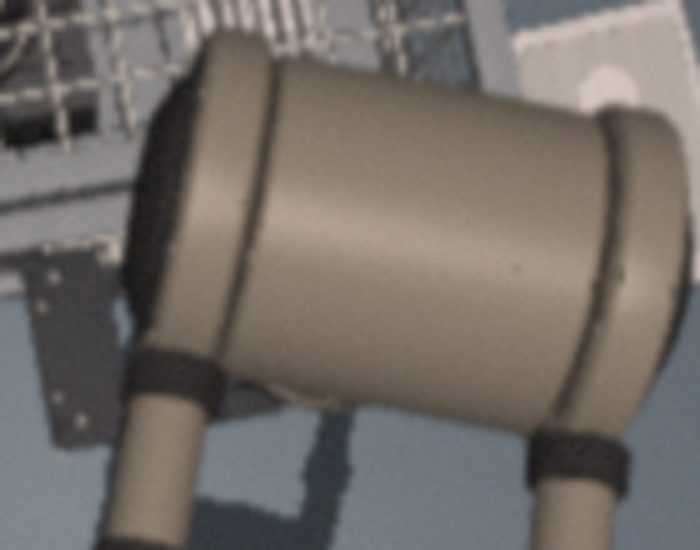

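View pics/s5.png

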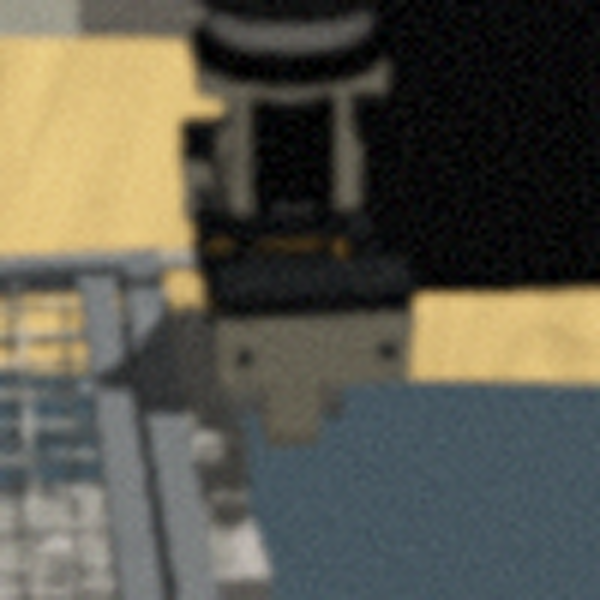

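Drawn 41 mm. The vertical load rose to 7.6 N as the lever shortened, which fits the bolt still being held. Next is the swing, on an arc about the hinge (knob at leaf x≈-40, y≈-219).

Call:
apply_moves([
  [[-0.8,0,0.16],0.035,0.5],
  [[-1.5,0,0.33],0.07,0.5],
  [[-2.3,0,0.54],0.105,0.5],
  [[-3.0,0,0.77],0.14,0.5],
  [[-3.0,0,0.77],0.14,0.5],
])

```text
time: 5.82
tool_pos: [575.0, -47.6, 209.8]
tcp_rot: [-1.571, 0.0, 0.026]
contact_force: [2.6, 0.5, -6.1]
grip_width: 10.9
```

```bash
python3 - <<'E'
from h import *
print(bot.get_obs()["moment"])
a=vision.capture("top")[:,:,::-1];b=vision.capture("side")[:,:,::-1]
cv2.imwrite("pics/t6.png",cv2.resize(a[130:270,170:410],None,fx=3.3,fy=3.3,interpolation=cv2.INTER_CUBIC))
cv2.imwrite("pics/s6.png",cv2.resize(b[110:310,150:350],None,fx=3,fy=3,interpolation=cv2.INTER_CUBIC))
E
```

```text
[-0.15063816 -0.24627598  0.01603832]
```

View pics/t6.png

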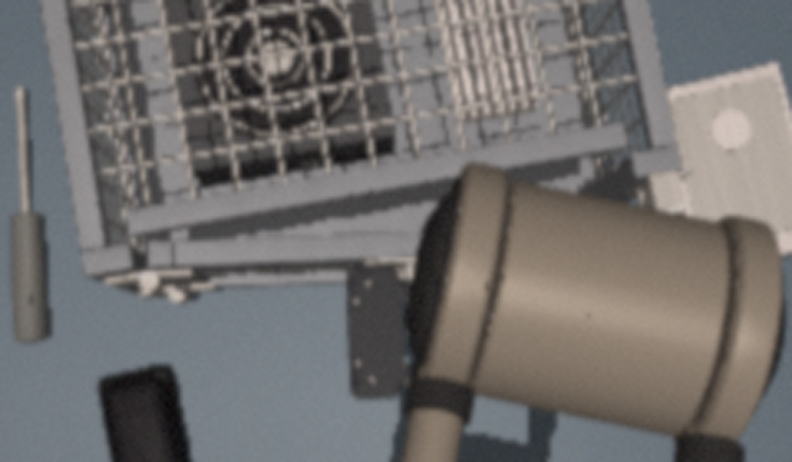

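View pics/s6.png

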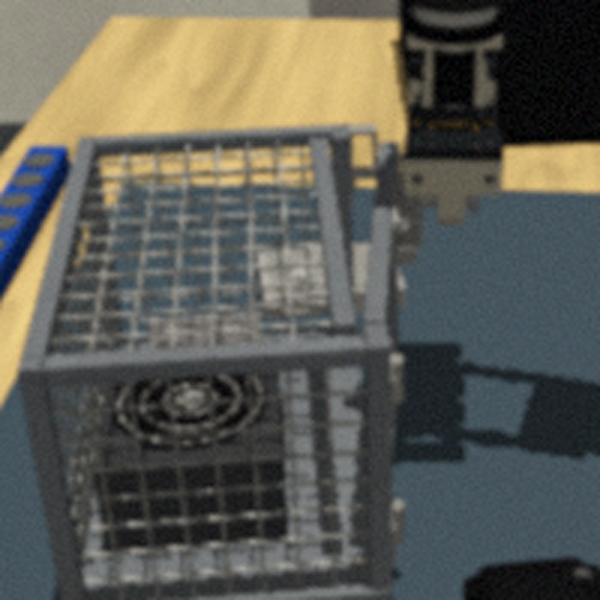

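The gate's top edge has parted from the frame, so the gate opens with the gripper (force about 2.6 N). I'll continue to about 0.34.

Call:
apply_moves([
  [[-1.1,0,0.23],0.05,0.5],
  [[-2.2,0,0.5],0.1,0.5],
  [[-3.2,0,0.84],0.15,0.5],
  [[-4.2,0,1.2],0.2,0.5],
  [[-4.2,0,1.2],0.2,0.5],
])

```text
time: 6.55
tool_pos: [533.3, -36.9, 210.0]
tcp_rot: [-1.571, -0.001, -0.172]
contact_force: [2.6, -1.0, -6.3]
grip_width: 10.7
```

Call:
apply_moves([
  [[0,0,0],0,0.5],
  [[0,0,0],0,0.5],
  [[0,0,0],0,0.5],
])

```text
time: 6.92
tool_pos: [533.7, -37.0, 210.0]
tcp_rot: [-1.571, -0.001, -0.172]
contact_force: [2.5, -0.3, -6.3]
grip_width: 11.0
```

```bash
python3 - <<'E'
from h import *
a=vision.capture("top")[:,:,::-1];b=vision.capture("side")[:,:,::-1]
cv2.imwrite("pics/t7.png",cv2.resize(a[130:270,170:410],None,fx=3.3,fy=3.3,interpolation=cv2.INTER_CUBIC))
cv2.imwrite("pics/s7.png",cv2.resize(b[110:310,150:350],None,fx=3,fy=3,interpolation=cv2.INTER_CUBIC))
E
```

```text
(no output)
```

View pics/t7.png

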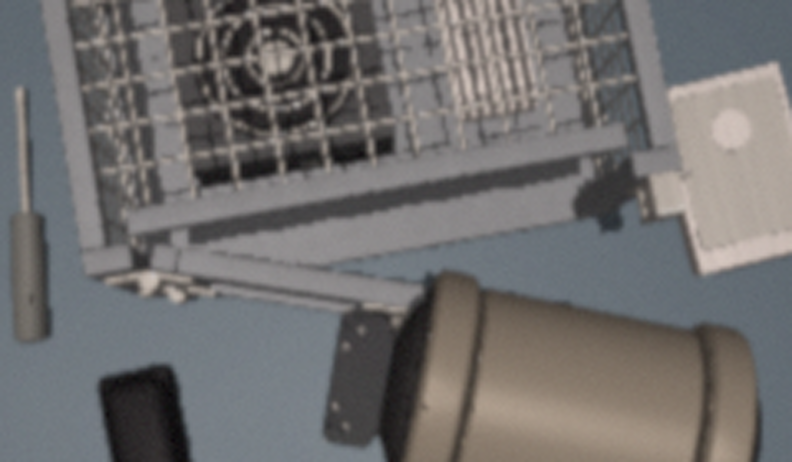

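View pics/s7.png

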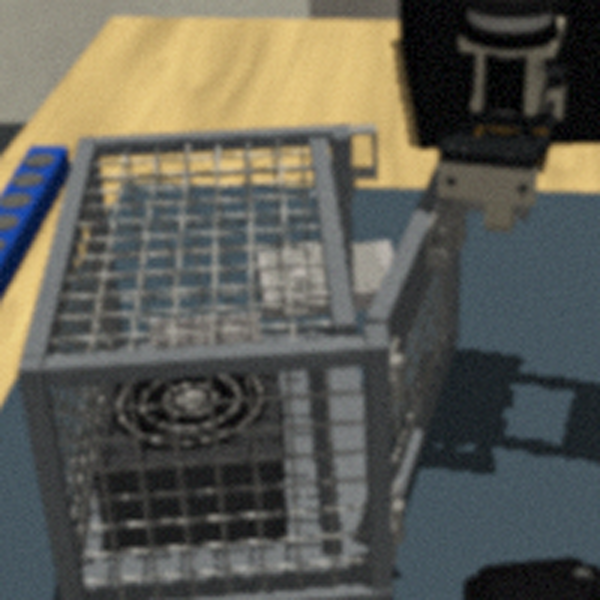

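```bash
python3 - <<'E'
from h import *
f=lambda x,y:onz("top",(170+x/3.3,130+y/3.3),231)
a,b=f(185,247),f(430,286);d=a-b;y=np.arctan2(d[1],d[0])-np.pi/2
print(a,b,y,"gate",.163-y)
E
```

```text
[627.07404057 145.17622764] [601.7743303   -3.54948649] -0.1684969285317066 gate 0.33149692853170665
```

The gate measures 0.33 rad. It is steady, held with about 2.5 N of spring load, and the bystanders haven't moved. Handing in.

```bash
python3 -c "
from plant import bot,vision,order
o=bot.get_obs();print(o['time'],o['dq'],o['contact_force'],o['grip_width'])
print(order.close_job())"
```

```text
7.025 [ 0.00106046 -0.00307238  0.00172894  0.00093679  0.0015279   0.00144935] [ 1.85449793 -0.10508516 -5.881652  ] 10.90287689985048
the job is handed in; nothing more can be done
None
```

I gripped the knob from above, lifted it 10 mm and drew the bolt back about 41 mm. I then swung the gate open along an arc about its hinge. I handed the job in at 7.0 s, with the gripper still holding the knob.

| Last check | Result |
|---|---|
| Gate opening, from the top picture | about 0.33 rad (0.34 commanded) |
| Arm | still |
| Grip | 10.9 mm on the 12 mm stem (about 1 mm under, read as pad give) |
| Gate spring load | about 2–2.5 N |
| Bolt load | about 6 N |
| Mouse and screwdriver | unmoved in the last pictures, by eye |
| Drive | not in the gripper's path; not measured |

No check failed. I worked out how far the bolt was drawn from the tool's travel, because the arm hid the bolt from the cameras.

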